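# Clear the spectrometer bench after a run

### The job

The run on the spectrometer is finished, so clear the bench: stand the two tall sample bottles upright in the divided crate, each down in a cell of its own, stand the two squat standards pots upright together on the floor of the steel tray, and lay the glass lamp in the two foam saddles of its open case. Set each thing down rather than dropping it, do not tip a bottle or pot over, and leave the beaker and the box of pipette tips where they are.

Things in the scene. Friction and masses are not known exactly. Their poses are not given: they have to be found in the camera images.
- bottle_a_mid (a point): tall white plastic sample bottle with screw cap, standing upright, empty or part full (about 50 to 100 g): body 40 mm across up to 56 mm above its foot, shoulder above it, ribbed cap 34 mm across from 66 to 88 mm; 88 mm tall in all. The point is on its axis half-way up, 44 mm above its foot; z up its axis. The two bottles are alike.
- bottle_b_mid (a point): tall white plastic sample bottle with screw cap, standing upright, empty or part full (about 50 to 100 g): body 40 mm across up to 56 mm above its foot, shoulder above it, ribbed cap 34 mm across from 66 to 88 mm; 88 mm tall in all. The point is on its axis half-way up, 44 mm above its foot; z up its axis. The two bottles are alike.
- pot_a_mid (a point): squat white wide-mouth standards pot with screw lid, standing upright (about 75 to 155 g): body 52 mm across, ribbed lid 54 mm across over the top 16 mm; 60 mm tall in all. The point is on its axis half-way up, 30 mm above its foot; z up its axis. The two pots are alike.
- pot_b_mid (a point): squat white wide-mouth standards pot with screw lid, standing upright (about 75 to 155 g): body 52 mm across, ribbed lid 54 mm across over the top 16 mm; 60 mm tall in all. The point is on its axis half-way up, 30 mm above its foot; z up its axis. The two pots are alike.
- lamp_mid (a point): glass lamp (hollow-cathode lamp) lying on the bench, 150 mm long, 37 mm thick, 100 g: clear glass cylinder with metal parts inside; the last 36 mm at its -x end is a black octagonal base, equally thick, that stops it rolling. Point: on its axis at mid-length, on the glass, near its balance, 18.5 mm above the bench; x along its length towards the glass end.
- crate: open grey plastic bottle crate, 124 x 124 mm, 38 mm tall, walls and floor 4 mm, with a cross of dividers as tall as the walls making four cells, each 56 x 56 mm; cell centres lie at 30 mm to either side in x and in y. Any cell will do. Origin at the centre of its underside on the bench; z up, x and y along its sides. It stands firm on the bench and does not shift.
- tray: shallow open stainless steel tray, 200 mm long in its own x, 116 mm wide in its own y, 18 mm tall with a narrow flat lip 6 mm wide outside, walls and floor 3 mm: room for the two pots side by side along its length, about 45 mm either side of its centre. Origin at the centre of its underside on the bench; z up. It stands firm on the bench and does not shift.
- lamp_case: open black lamp case, firm on the bench, 190 mm long (own x) x 88 mm wide, walls 16 mm tall, holding two grey foam V-saddles 34 mm either side of its centre (each 16 mm thick, 61 mm wide, 43 mm tall, mouth 50 mm). Lying in both, either way round, the lamp's middle is over the centre, its axis along x and 44 mm above the underside; 52 mm free between saddles. Origin: centre of underside; z up.
- beaker: bystander: empty glass beaker, 72 mm across, 90 mm tall, on the bench to the robot's right; origin at the centre of its underside. Leave it alone.
- tip_box: bystander: grey and clear plastic box of pipette tips, 82 x 118 mm, 67 mm tall, on the bench to the robot's left; origin at the centre of its underside. Leave it alone.

How it is judged:
At the end, for the whole second after the job is handed in: Bottles upright (0.2 rad) on the crate floor, one to a cell; pots upright (0.15 rad) flat on the tray floor; lamp down in both saddles, its middle within 20 mm of the case centre along it, 8 mm across and in height, within 0.15 rad of its length; all five released and at rest (x of bottle_a_mid in the frame of crate between -0.042 and 0.042 m and y of bottle_a_mid in the frame of crate between -0.042 and 0.042 m and z of bottle_a_mid in the frame of crate between 0.04 and 0.056 m and angle between each of bottle_a_mid, bottle_b_mid's own z axis and vertical below 0.2 rad and x of bottle_b_mid in the frame of crate between -0.042 and 0.042 m and y of bottle_b_mid in the frame of crate between -0.042 and 0.042 m and z of bottle_b_mid in the frame of crate between 0.04 and 0.056 m and x of pot_a_mid in the frame of tray between -0.075 and 0.075 m and y of pot_a_mid in the frame of tray between -0.035 and 0.035 m and z of pot_a_mid in the frame of tray between 0.026 and 0.04 m and angle between each of pot_a_mid, pot_b_mid's own z axis and vertical below 0.15 rad and x of pot_b_mid in the frame of tray between -0.075 and 0.075 m and y of pot_b_mid in the frame of tray between -0.035 and 0.035 m and z of pot_b_mid in the frame of tray between 0.026 and 0.04 m and x of lamp_mid in the frame of lamp_case between -0.02 and 0.02 m and y of lamp_mid in the frame of lamp_case between -0.008 and 0.008 m and z of lamp_mid in the frame of lamp_case between 0.036 and 0.052 m and angle between the x axis of lamp_mid and the x axis of lamp_case, either way round below 0.15 rad and linear speed of each of bottle_a, bottle_b, pot_a, pot_b, lamp below 0.02 m/s); the robot touches nothing.
It fails at once if one of the five things is dropped: falls free, untouched by the fingers, from more than about 30 mm (over 0.75 m/s) ((linear speed of bottle_a above 0.75 m/s and contact force between the fingers and bottle_a below 0.05 N) or (linear speed of bottle_b above 0.75 m/s and contact force between the fingers and bottle_b below 0.05 N) or (linear speed of pot_a above 0.75 m/s and contact force between the fingers and pot_a below 0.05 N) or (linear speed of pot_b above 0.75 m/s and contact force between the fingers and pot_b below 0.05 N) or (linear speed of lamp above 0.75 m/s and contact force between the fingers and lamp below 0.05 N)).
It fails at once if a bottle or pot is tipped over (more than 0.9 rad) (angle between any of bottle_a_mid, bottle_b_mid, pot_a_mid, pot_b_mid's own z axis and vertical above 0.9 rad).
It fails at once if the beaker or the tip box is moved by more than 30 mm (distance of any of beaker, tip_box from where it was at the start of the episode above 0.03 m).
It also fails if it takes over 128 s, if anything falls off the work surface, if the arm or the gripper's body presses on something with over 40 N, if the wrist force passes 120 N, or if a joint passes its speed limit or range.

### The arm

A 7-joint arm with a two-finger parallel gripper is mounted at the origin on the work surface. World frame = base frame: x ahead of the robot, y to its left, z up, the work surface at z = 0. Lengths are in m, angles in rad, forces in N, time in s.
With the tool pointing down it reaches from about 0.425 to 0.925 m from the base axis. Payload 6.8 kg.
Tool frame: the origin (TCP) lies on the front face of the gripper's body, between the roots of the fingers; the fingertips stand 73 mm ahead of it and the grasp point (between the pads) lies r.pinch_z ahead of it (r.pinch_z is the distance from the TCP to the grasp point, in m); z points along the fingers, y is the direction in which the jaws open and shut (so a half turn about z gives the same grasp; the last joint's range is limited). The gripper opens to 85 mm and grips with 20 to 120 N. Pads are 22 mm wide; open, the fingers measure 114 mm over their backs; the gripper's body (76 mm by 85 mm) begins 54 mm behind the grasp point. The pads swing forward as they close: fully open they stand 13 mm farther back than shut.
Start: joints at [-1.431, 0.477, 0.022, 1.555, -0.011, 1.109, -0.083], TCP at [0.166, 0.654, 0.304] pointing down, gripper open.
Joint ranges: [-2.96, 2.96], [-0.34, 2.1], [-1.41, 1.46], [0.24, 2.44], [-1.37, 4.51], [0.17, 1.92], [-2.96, 2.96]. Speed limits (rad/s): [2.39, 2.39, 3.14, 3.14, 3.14, 3.14, 3.14].

### API

Orientations are given as a rotation vector (axis times angle).
In Python, from bench import readout, grab_frame, r, search_frame, masks_of, tip_of gives the robot as it stands.
- The arm moves only by the tool step_arm, never from a script. Its argument "commands" is a list of rows, each a list of 7 numbers: the shift along the tool's x, y, z as a fraction of full scale, then the turn, a rotation vector about the tool's x, y, z as a fraction of full scale, then the gripper's target within -1 to 1 (shut at 1, half-way at 0, fully open at -1). In form: [[tx, ty, tz, ax, ay, az, hand], ...]. A call has exactly 10 rows; each row is the pose to reach, as a shift and turn from the pose measured when the call began, along the tool's axes at that moment, turning the shorter way round; what a row does not reach only later rows make up. Full scale, the value 1, is 500 mm for a shift and 360 degrees for a turn. A row lasts 1/8 s, in which the tool goes at most 62.5 mm and 10.7 degrees, less where a joint would pass 70% of its speed; a pose out of reach is approached as far as the arm can. A call with a number of a shift or a turn outside -1 to 1 is refused whole. A call with a gripper value outside its range is refused whole. The fingers move at their own pace and stop on an object; "newtons" is the grip in N (left out, the last holds). Time passes only in rows, so rows that repeat a pose let the fingers close, or fill a call up. It gives the time, the measured TCP pose, the force and the opening at its end, in the units of the state.
- readout.get_obs(): the state, without advancing time (a new reading comes with each control period).
- grab_frame(name): name is "scene" or "top" or "wrist"; returns a dict with "img" (400x640x3 uint8, red, green, blue), "K" (3x3 intrinsics, pixels), "world_to_cam" (4x4, takes a point from world to camera coordinates). Camera axes: x right, y down, z forward; pixel columns grow to the right and rows downward; lengths in m; the calibration is good to about 2 mm. A picture is of the moment at which its call begins. There is no depth.
- r.hand_in(): hands the job in, once; it reports no verdict.
Trained networks look in a picture, given as the dict that the camera call returned (one of the last four; its "shot" number tells which), for a name from the list of things; names that differ only in an ending like _2 or _b are one class to them, and where a whole thing is asked for, a point or a joint stands for the part that bears it (a point fixed in the world has none). Each returns a list of dicts, best first, with "p" (0 to 1); they miss things now and then, are a little off and sometimes report something else, mostly with a low value. They report only what shows in the picture. A call takes as long as a camera call.
- search_frame(thing, picture): "extent" ([centre column, centre row, width, height] in pixels, round what is visible of it).
- masks_of(thing, picture): "pixels" (400x640 bool, what is visible of it) and "extent" ([centre column, centre row, width, height] in pixels, round what is visible of it).
- tip_of(thing, picture): "point" ([column, row] in pixels: a listed point, or the origin of a listed thing).
The state is a dict: "clock": time; "joints": joint angles; "qvel": joint speeds; "tau": joint torques, N m; "tcp_pos": TCP position; "orientation": TCP orientation; "contact_force": force on the tool from outside, world axes, zero at the start; "moment": the same for the moment, N m; "grip_width": finger opening in m.
Only numpy, scipy, OpenCV 4.12 (cv2) and the standard library are available. Lean on these libraries where they do the work, as an engineer would, in place of code of your own. Each camera call takes 0.05 s, during which the arm holds its last target. There are 200 camera calls.

## Working session

There is one attempt and no reset: what is moved stays moved. The work goes in short steps, Python scripts to look and compute and a tool call to move; the robot and the scene stay as the last step left them, time stands still between calls to the robot, and variables do not carry over. Pictures are saved under pics/ and viewed, about 12 in all and at most 16, crops included, and the job is handed in when it is done.

Besides the shell and the picture viewer there is one more tool, called after ">>>" as name(argument=value, ...), one argument or row to a line, values as JSON. step_arm: Moves the arm, as the interface text tells. Its arguments: {"type":"object","properties":{"commands":{"type":"array"},"newtons":{"type":"number"}},"required":["commands"]}

```bash
mkdir -p pics; ls
python3 - <<'E'
from bench import readout, grab_frame, r, search_frame, masks_of, tip_of
import cv2, numpy as np
print(r.pinch_z, readout.get_obs())
for n in ("top","scene"):
    f=grab_frame(n)
    print(n,f["K"].tolist(),np.round(f["world_to_cam"],4).tolist(),f["shot"])
    cv2.imwrite(f"pics/{n}0.png",f["img"][:,:,::-1])
    for t in ["bottle_a_mid","pot_a_mid","lamp_mid","crate","tray","lamp_case","beaker","tip_box"]:
        print(t,"tip",[(np.round(d["point"],1).tolist(),round(d["p"],2)) for d in tip_of(t,f)][:4],"box",[(np.round(d["extent"],1).tolist(),round(d["p"],2)) for d in search_frame(t,f)][:4])
E
```

```text
pics
0.0539 {'clock': 0.0, 'joints': array([-1.43110233,  0.47781549,  0.0223245 ,  1.55644033, -0.01154745,
        1.10930359, -0.0830776 ]), 'qvel': array([-7.88054623e-05, -8.20443275e-04, -1.40191115e-03, -1.63341342e-04,
        3.07307222e-04,  1.05275578e-03,  7.49096992e-04]), 'tau': array([-1.02604688e-03, -5.96460056e+01,  1.60728972e+00, -2.81197107e+01,
        1.23960464e-02,  9.54938703e-03,  7.82117411e-06]), 'tcp_pos': array([0.16542775, 0.65394313, 0.30291966]), 'orientation': array([-3.88164537e-01, -3.11737802e+00,  2.88150507e-03]), 'contact_force': array([0.51818376, 0.69144727, 0.52343735]), 'moment': array([-0.03004718, -0.04144042, -0.00104688]), 'grip_width': 0.08507690713354057}
top [[383.6870059707553, 0.0, 316.0967599918764], [0.0, 383.6870059707553, 204.8202792186359], [0.0, 0.0, 1.0]] [[0.0395, -0.9992, -0.0047, -0.0065], [-0.9794, -0.0378, -0.1982, 0.5024], [0.1979, 0.0124, -0.9801, 1.2124], [0.0, 0.0, 0.0, 1.0]] 1
bottle_a_mid tip [([237.4, 220.7], 0.45), ([272.2, 221.3], 0.45)] box [([237.9, 222.2, 16.8, 12.3], 0.44)]
pot_a_mid tip [([364.1, 221.6], 
[... 915 characters left out ...]
5.8, 233.9], 0.54)] box [([396.1, 233.3, 16.5, 23.6], 0.64)]
pot_a_mid tip [([292.7, 173.7], 0.65)] box [([347.9, 271.9, 70.9, 54.5], 0.72), ([297.5, 173.5, 18.8, 26.2], 0.52)]
lamp_mid tip [([357.6, 219.7], 0.74)] box [([357.2, 221.2, 39.6, 34.5], 0.67)]
crate tip [([282.5, 234.3], 0.81)] box [([281.3, 229.6, 58.4, 50.5], 0.8)]
tray tip [([239.7, 189.6], 0.56), ([281.8, 233.4], 0.26)] box [([239.3, 188.3, 69.4, 48.7], 0.62)]
lamp_case tip [([347.6, 268.8], 0.68)] box [([347.8, 270.8, 66.7, 54.5], 0.57)]
beaker tip [([262.2, 130.4], 0.66)] box [([258.8, 123.3, 18.1, 30.0], 0.97)]
tip_box tip [([458.0, 286.0], 0.81)] box [([460.6, 281.1, 57.8, 52.8], 0.94), ([281.8, 228.7, 60.9, 48.5], 0.53)]
```

Run:
```python
import cv2
a=cv2.imread("pics/top0.png")[130:300,150:500]
cv2.imwrite("pics/top0c.png",cv2.resize(a,None,fx=2.28,fy=2.28,interpolation=cv2.INTER_CUBIC))
a=cv2.imread("pics/scene0.png")[90:330,200:500]
cv2.imwrite("pics/scene0c.png",cv2.resize(a,None,fx=2.5,fy=2.5,interpolation=cv2.INTER_CUBIC))
```

```text
(no output)
```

View pics/top0c.png

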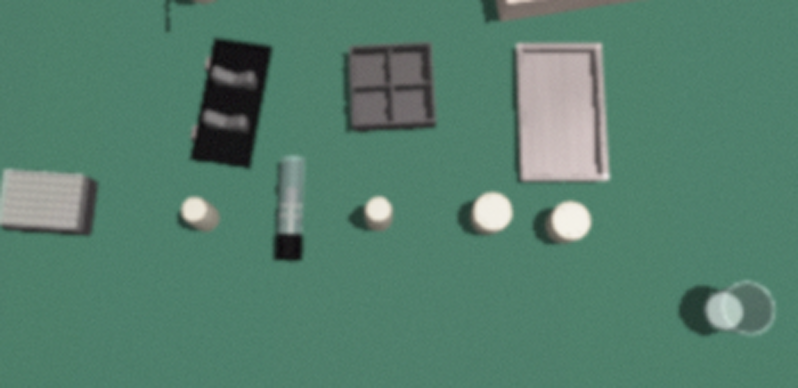

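View pics/scene0c.png

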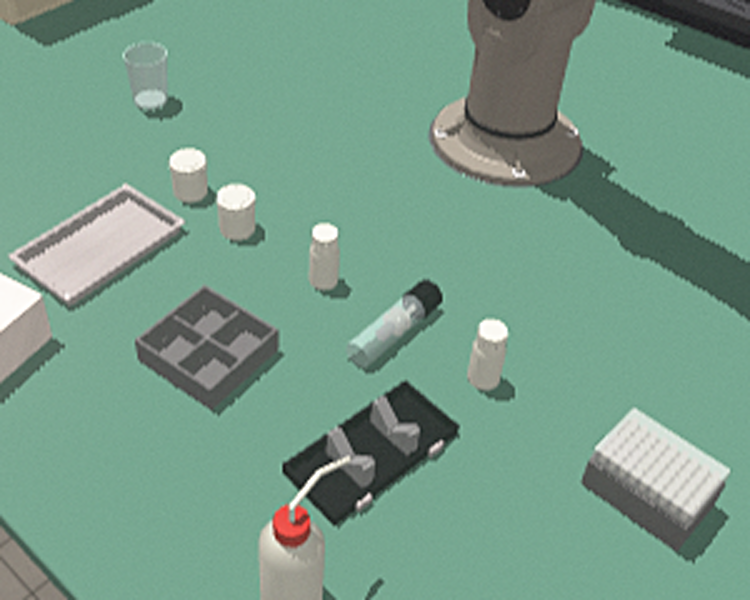

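The top picture shows the case at (252,176), the crate at (322,168) and the tray at (397,179). The bottles' caps are at (236,222) and (315,222), the pots at (366,223) and (400,227). The lamp runs from glass (278,199) to base (276,244). The scene view agrees. Next I turn these into positions by fitting corners.

```bash
cat > h.py <<'E'
import numpy as np, cv2
from scipy.spatial.transform import Rotation as R
from scipy.optimize import least_squares
from bench import readout, grab_frame, r, search_frame, masks_of, tip_of
def ray(f,uv,z):
    K,T=f["K"],f["world_to_cam"]; Rm,t=T[:3,:3],T[:3,3]
    c=-Rm.T@t; d=Rm.T@np.linalg.inv(K)@np.array([uv[0],uv[1],1.])
    return c+d*(z-c[2])/d[2]
def proj(f,P):
    P=np.atleast_2d(P); q=P@f["world_to_cam"][:3,:3].T+f["world_to_cam"][:3,3]
    q=q@f["K"].T; return q[:,:2]/q[:,2:]
def yawtool(a):  # tool down, tool y (jaw axis) at world angle a
    y=np.array([np.cos(a),np.sin(a),0]); z=np.array([0,0,-1.]); return np.c_[np.cross(y,z),y,z]
def go(x,y,z,a,zpinch=True,o=None):
    """command fractions for the pinch point at x,y,z with jaw axis along world angle a (mod pi, nearest)"""
    o=o or readout.get_obs(); R0=R.from_rotvec(o["orientation"]).as_matrix()
    best=min((R.from_matrix(R0.T@yawtool(b)).as_rotvec() for b in (a,a+np.pi)),key=np.linalg.norm)
    p=np.array([x,y,z+(r.pinch_z if zpinch else 0)])-o["tcp_pos"]
    return np.round(np.r_[R0.T@p/0.5,best/(2*np.pi)],4)
def rect(L,W,z): return np.array([[sx*L/2,sy*W/2,z] for sx,sy in((1,1),(1,-1),(-1,-1),(-1,1))])
def place(P,x,y,a):
    c,s=np.cos(a),np.sin(a); return P@np.array([[c,s,0],[-s,c,0],[0,0,1]])+[x,y,0]
E
python3 - <<'E'
from h import *
f=grab_frame("top"); s=grab_frame("scene")
o=readout.get_obs(); print("jaw dir",R.from_rotvec(o["orientation"]).as_matrix()[:,1])
U=lambda u,v:(150+u/2.28-.5,130+v/2.28-.5)
V=lambda u,v:(200+u/2.5-.5,90+v/2.5-.5)
for n,p,z in [("bA cap",(195,210),.088),("bB cap",(377,210),.088),("pA",(492,212),.06),("pB",(570,220),.06),("lampG",(292,157),.02),("lampB",(288,260),.02),("beaker",(725,311),0),("tipb",(43,200),.067)]:
    print(n,ray(f,U(*p),z).round(3))
for n,p,z in [("bA cap",(492,330),.088),("bB cap",(325,233),.088),("pB",(188,159),.06),("pA",(237,197),.06)]:
    print("scene",n,ray(s,V(*p),z).round(3))
for n,pt,ps,L,W,z in [("crate",[(348,46),(430,43),(436,126),(350,130)],[(138,344),(205,288),(278,342),(214,395)],.124,.124,.038),
  ("tray",[(517,44),(601,43),(608,179),(520,181)],[(70,302),(11,256),(126,185),(184,226)],.212,.128,.018),
  ("case",[(216,39),(271,46),(249,167),(192,159)],[(337,520),(284,466),(405,382),(459,429)],.19,.088,.016)]:
    A=np.array([U(*p) for p in pt]);B=np.array([V(*p) for p in ps])
    if n=="crate": B=B[[3,0,1,2]]
    print(n,"rays",[ray(f,a,z)[:2].round(3).tolist() for a in A],[ray(s,b,z)[:2].round(3).tolist() for b in B])
    g=np.mean([ray(f,a,z)[:2] for a in A],0)
    P=rect(L,W,z)
    q=least_squares(lambda q:np.r_[(proj(f,place(P,*q))-A).ravel(),(proj(s,place(P,*q))-B).ravel()],[*g,0],loss="soft_l1")
    print(n,q.x.round(4),"res",q.fun.round(1))
E
```

```text
jaw dir [ 2.45343197e-01  9.69436287e-01 -2.57470544e-05]
bA cap [0.431 0.267 0.088]
bB cap [0.44  0.014 0.088]
pA [ 0.448 -0.148  0.06 ]
pB [ 0.441 -0.259  0.06 ]
lampG [0.526 0.145 0.02 ]
lampB [0.373 0.141 0.02 ]
beaker [ 0.325 -0.495  0.   ]
tipb [0.44  0.488 0.067]
scene bA cap [0.435 0.266 0.088]
scene bB cap [0.445 0.012 0.088]
scene pB [ 0.441 -0.264  0.06 ]
scene pA [ 0.451 -0.149  0.06 ]
crate rays [[0.695, 0.069], [0.705, -0.054], [0.577, -0.067], [0.566, 0.06]] [[0.699, 0.075], [0.71, -0.05], [0.589, -0.064], [0.589, 0.069]]
crate [0.6403 0.003  0.0944] res [-0.5 -0.3 -0.3 -0.9 -0.5 -2.3  0.3 -2.  -0.3 -1.3 -0.1 -1.   0.8 -0.8
  1.4 -4.7]
tray rays [[0.715, -0.188], [0.722, -0.315], [0.511, -0.324], [0.503, -0.194]] [[0.715, -0.185], [0.719, -0.315], [0.512, -0.325], [0.513, -0.194]]
tray [ 0.6132 -0.2552  0.0431] res [-0.3 -0.3 -0.3 -0.   0.   0.2  0.6 -0.5 -0.5 -0.1 -0.7  0.4  0.8 -0.1
  1.5 -1.5]
case rays [[0.707, 0.273], [0.699, 0.188], [0.509, 0.208], [0.518, 0.294]] [[0.71, 0.277], [0.701, 0.19], [0.515, 0.209], [0.526, 0.298]]
case [ 0.6104  0.2419 -0.1035] res [-0.9 -0.8 -0.2 -0.5  0.1 -0.7 -0.4 -0.8 -0.1 -0.5 -0.2 -0.5  0.4 -0.9
  0.5 -1.5]
```

Positions pass the size checks, and the two cameras agree to within about 5 mm. I'll move above bottle A.

Run:
```python
from h import *
print(go(.430,.266,.20,np.pi/2))
```

```text
[-0.7033 -0.6233  0.1    -0.     -0.     -0.0395]
```

>>> step_arm(
  commands=[
    [-0.07,-0.06,0.01,0,0,-0.004,-1],
    [-0.15,-0.13,0.02,0,0,-0.008,-1],
    [-0.23,-0.21,0.03,0,0,-0.014,-1],
    [-0.32,-0.29,0.04,0,0,-0.02,-1],
    [-0.41,-0.37,0.05,0,0,-0.025,-1],
    [-0.5,-0.45,0.06,0,0,-0.03,-1],
    [-0.59,-0.53,0.08,0,0,-0.035,-1],
    [-0.66,-0.59,0.1,0,0,-0.0395,-1],
    [-0.703,-0.623,0.1,0,0,-0.0395,-1],
    [-0.703,-0.623,0.1,0,0,-0.0395,-1],
  ],
)

```text
clock: 3.05
tcp_pos: [0.4313, 0.2641, 0.254]
orientation: [0.007, 3.141, -0.001]
contact_force: [-0.5, 0.5, 0.5]
grip_width: 0.0853
```

```bash
cat > look.py <<'E'
from h import *
import sys
def look(name,things,cam="wrist"):
    f=grab_frame(cam); cv2.imwrite(f"pics/{name}.png",f["img"][:,:,::-1])
    o=readout.get_obs(); print("clock",o["clock"],"tcp",o["tcp_pos"].round(4),"rv",o["orientation"].round(3),"F",o["contact_force"].round(1),"w",round(o["grip_width"],4))
    for t,z in things:
        for d in tip_of(t,f): print(t,"tip",np.round(d["point"],1),round(d["p"],2),ray(f,d["point"],z)[:2].round(4))
        for d in masks_of(t,f): print(t,"mask",np.round(d["extent"],1),round(d["p"],2),"n",d["pixels"].sum())
    return f
E
python3 - <<'E'
from look import *
f=look("w1",[("bottle_a_mid",.044),("lamp_mid",.0185)])
print(np.round(f["world_to_cam"],3).tolist(), f["K"][0,0], "proj est", proj(f,[[.433,.266,.088],[.433,.266,.044]]))
E
```

```text
clock 3.1 tcp [0.4303 0.2657 0.2541] rv [3.000e-03 3.141e+00 1.000e-03] F [ 0.5  0.1 -0.3] w 0.0851
bottle_a_mid tip [331.6 190. ] 0.67 [0.4321 0.2699]
bottle_a_mid mask [332.  193.8  49.3  67.2] 0.87 n 2663
lamp_mid tip [196.2 196.1] 0.95 [0.4446 0.1436]
lamp_mid mask [190.4 194.5  63.9 158.8] 0.83 n 6429
[[0.003, 1.0, -0.0, -0.265], [0.956, -0.003, 0.294, -0.434], [0.294, -0.001, -0.956, 0.205], [0.0, 0.0, 0.0, 1.0]] 339.37223904477185 proj est [[327.4204411  207.15182498]
 [327.02203539 191.05248133]]
```

View pics/w1.png

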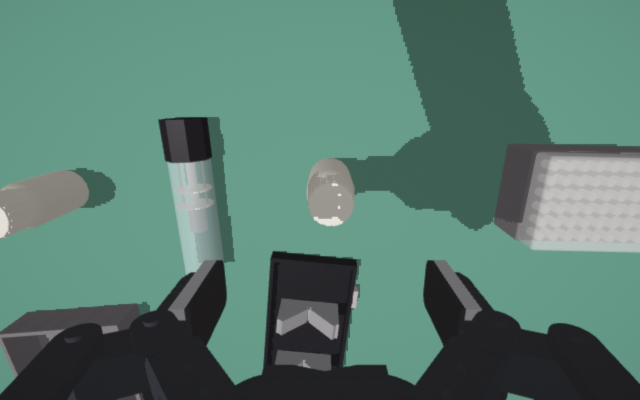

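Bottle A's cap is at (332,206), which gives x 0.432, y 0.2695, 3 mm from the first estimate. The lamp centre is at (196,196) and the case is below. I'll descend on the cap and close.

>>> step_arm(
  commands=[
    [-0.002,0.004,0.06,0,0,0,-1],
    [-0.0034,0.0076,0.13,0,0,0,-1],
    [-0.0034,0.0076,0.19,0,0,0,-1],
    [-0.0034,0.0076,0.24,0,0,0,-1],
    [-0.0034,0.0076,0.252,0,0,0,-1],
    [-0.0034,0.0076,0.252,0,0,0,-1],
    [-0.0034,0.0076,0.252,0,0,0,0.2],
    [-0.0034,0.0076,0.252,0,0,0,0.6],
    [-0.0034,0.0076,0.252,0,0,0,1],
    [-0.0034,0.0076,0.252,0,0,0,1],
  ],
  newtons=35,
)

```text
clock: 4.55
tcp_pos: [0.4316, 0.2692, 0.1294]
orientation: [0.001, -3.142, 0.003]
contact_force: [-2.6, -7.9, 16.2]
grip_width: 0.0346
```

Run:
```python
from look import *
f=look("w2",[("bottle_a_mid",.044)])
c,s=np.cos(.0944),np.sin(.0944)
for a,b in((1,1),(-1,-1)): print("cell",.6403+.03*(a*c-b*s),.003+.03*(a*s+b*c))
print(go(.430,.2695,.15,np.pi/2), go(.67,.036,.15,np.pi/2))
```

```text
clock 4.6 tcp [0.4316 0.2692 0.1294] rv [ 1.000e-03 -3.142e+00  3.000e-03] F [-1.5 -8.2 17.2] w 0.0349
bottle_a_mid tip [327.5 255.9] 0.86 [0.4325 0.2704]
bottle_a_mid mask [327.2 268.9  91.5 147.7] 0.61 n 10237
cell 0.6673386331241261 0.035694224547753235
cell 0.6132613668758738 -0.029694224547753233
[ 3.10e-03  4.00e-04 -1.49e-01 -3.00e-04  0.00e+00  1.00e-04] [-4.766e-01 -4.669e-01 -1.482e-01 -3.000e-04  0.000e+00  1.000e-04]
```

>>> step_arm(
  commands=[
    [0,0,-0.06,0,0,0,1],
    [0,0,-0.12,0,0,0,1],
    [-0.04,-0.04,-0.161,0,0,0,1],
    [-0.11,-0.11,-0.161,0,0,0,1],
    [-0.19,-0.19,-0.161,0,0,0,1],
    [-0.27,-0.27,-0.161,0,0,0,1],
    [-0.35,-0.35,-0.161,0,0,0,1],
    [-0.42,-0.415,-0.161,0,0,0,1],
    [-0.46,-0.455,-0.161,0,0,0,1],
    [-0.471,-0.467,-0.161,0,0,0,1],
  ],
)

```text
clock: 5.95
tcp_pos: [0.6679, 0.0338, 0.2102]
orientation: [0.004, 3.141, -0.004]
contact_force: [-0.7, 0.1, -1.3]
grip_width: 0.0344
```

Run:
```python
from look import *
f=look("w3",[("bottle_a_mid",.125),("crate",0)])
P=rect(.124,.124,.038)
im=f["img"][:,:,::-1].copy()
cv2.polylines(im,[proj(f,place(P,.6403,.003,.0944)).round().astype(int)],True,(0,0,255),1)
cv2.imwrite("pics/w3o.png",im)
```

```text
clock 6.0 tcp [0.6677 0.0343 0.2101] rv [ 2.000e-03  3.141e+00 -4.000e-03] F [ 0.1 -0.1 -1.3] w 0.0341
bottle_a_mid tip [326.2 254. ] 0.65 [0.6677 0.0343]
bottle_a_mid mask [326.6 265.2  89.2 147.5] 0.57 n 10257
bottle_a_mid mask [ 35.3 127.   70.6 254. ] 0.55 n 9880
crate tip [283.8 156.5] 0.79 [ 6.398e-01 -6.000e-04]
crate mask [272.4 157.  187.7 185.2] 0.75 n 26668
```

View pics/w3o.png

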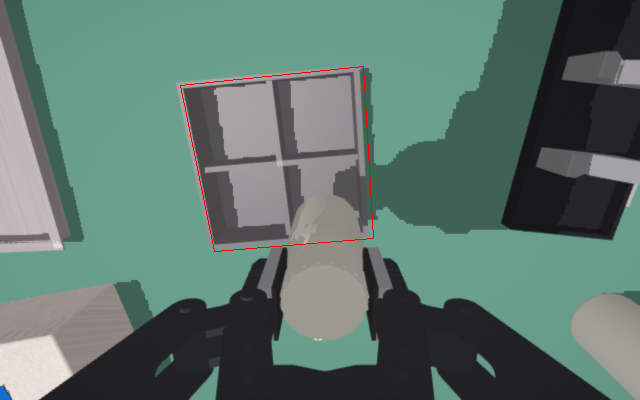

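The overlay fits the crate rim to about 2 mm, and the bottle hangs upright over the far-left cell, with the cross centre at (281,163). I'll lower it and release.

>>> step_arm(
  commands=[
    [0,0,0.04,0,0,0,1],
    [0,0,0.08,0,0,0,1],
    [0,0,0.115,0,0,0,1],
    [0,0,0.138,0,0,0,1],
    [0,0,0.148,0,0,0,1],
    [0,0,0.152,0,0,0,1],
    [0,0,0.152,0,0,0,1],
    [0,0,0.152,0,0,0,0.2],
    [0,0,0.152,0,0,0,-0.2],
    [0,0,0.152,0,0,0,-0.4],
  ],
)

```text
clock: 7.45
tcp_pos: [0.6664, 0.0378, 0.1346]
orientation: [0.004, -3.141, 0.001]
contact_force: [0.3, 0.5, 0.7]
grip_width: 0.0597
```

Run:
```python
from look import *
f=look("w4",[("bottle_a_mid",.048),("crate",0)])
print(go(.445,.013,.20,np.pi/2))
```

```text
clock 7.5 tcp [0.6664 0.0378 0.1345] rv [ 4.000e-03 -3.141e+00  1.000e-03] F [-0.7 -0.4 -0.1] w 0.0598
bottle_a_mid tip [326.1 254.7] 0.68 [0.6672 0.0384]
bottle_a_mid mask [325.3 267.8  87.  149.4] 0.67 n 10312
crate tip [263.3 175.8] 0.8 [ 6.375e-01 -2.000e-04]
crate mask [238.2 182.7 274.9 257. ] 0.67 n 48378
[ 4.428e-01 -4.850e-02 -2.389e-01 -1.000e-04 -1.000e-04  4.000e-04]
```

>>> step_arm(
  commands=[
    [0,0,-0.06,0,0,0,-0.4],
    [0,0,-0.16,0,0,0,-0.4],
    [0.02,0,-0.239,0,0,0,-0.5],
    [0.1,-0.01,-0.239,0,0,0,-0.5],
    [0.2,-0.02,-0.239,0,0,0,-0.5],
    [0.3,-0.03,-0.239,0,0,0,-0.5],
    [0.39,-0.04,-0.239,0,0,0,-0.5],
    [0.43,-0.0485,-0.239,0,0,0,-0.5],
    [0.443,-0.0485,-0.239,0,0,0,-0.5],
    [0.443,-0.0485,-0.239,0,0,0,-0.5],
  ],
)

```text
clock: 8.95
tcp_pos: [0.4455, 0.0132, 0.2543]
orientation: [-0.005, 3.141, -0.0]
contact_force: [1.0, 0.5, -0.6]
grip_width: 0.064
```

```bash
cat >> look.py <<'E'
def capfit(f,p,z,rad):
    "fit the centre from the mask's bottom edge and width: top disc radius rad at height z"
    e=[d for d in masks_of(p,f)]
    for d in e:
        col,row,w,h=d["extent"]; P0=ray(f,(col,row+h/2),z)  # nearest-image-bottom point of the top disc (world +x side)
        print(p,"capfit",round(d["p"],2),(P0[0]-rad).round(4),ray(f,(col,row+h/2-20),z)[1].round(4))
E
python3 - <<'E'
from look import *
f=look("w5",[("bottle_b_mid",.044),("pot_a_mid",.03),("lamp_mid",.0185)])
capfit(f,"bottle_b_mid",.088,.017)
E
```

```text
clock 9.0 tcp [0.4459 0.0133 0.2542] rv [-5.000e-03  3.141e+00 -1.000e-03] F [0.8 0.6 0.2] w 0.064
bottle_b_mid tip [319.9 183.1] 0.56 [0.4401 0.0091]
pot_a_mid tip [144.4 185.3] 0.58 [ 0.4463 -0.148 ]
pot_a_mid mask [138.2 189.8  92.1  75.1] 0.73 n 4998
lamp_mid tip [464.5 185.1] 0.92 [0.448 0.143]
lamp_mid mask [466.  182.4  59.6 169.5] 0.62 n 7154
```

>>> step_arm(
  commands=[
    [0.006,-0.003,0.06,0,0,0,-0.5],
    [0.0115,-0.005,0.13,0,0,0,-0.5],
    [0.0115,-0.005,0.19,0,0,0,-0.5],
    [0.0115,-0.005,0.24,0,0,0,-0.5],
    [0.0115,-0.005,0.252,0,0,0,-0.5],
    [0.0115,-0.005,0.252,0,0,0,-0.5],
    [0.0115,-0.005,0.252,0,0,0,0.2],
    [0.0115,-0.005,0.252,0,0,0,0.6],
    [0.0115,-0.005,0.252,0,0,0,1],
    [0.0115,-0.005,0.252,0,0,0,1],
  ],
  newtons=35,
)

```text
clock: 10.6
tcp_pos: [0.4404, 0.0119, 0.1292]
orientation: [-0.006, 3.14, 0.002]
contact_force: [-1.3, 4.2, 8.5]
grip_width: 0.0348
```

Run:
```python
from look import *
f=look("w6",[("bottle_b_mid",.044)])
o=readout.get_obs(); print(go(.612,-.0325,.21-r.pinch_z,np.pi/2), o["tcp_pos"])
```

```text
clock 10.65 tcp [0.4404 0.0118 0.1293] rv [-6.00e-03  3.14e+00  2.00e-03] F [-1.8  3.8  8.8] w 0.0344
bottle_b_mid tip [321.  257.8] 0.94 [0.4424 0.0101]
bottle_b_mid mask [324.  269.4  93.3 148.7] 0.67 n 10383
[-3.432e-01 -8.980e-02 -1.610e-01  2.000e-04  3.000e-04  6.000e-04] [0.44039001 0.0118554  0.12925608]
```

View pics/w6.png

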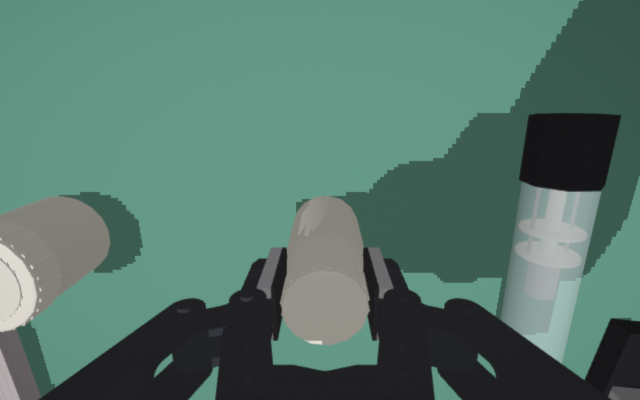

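Bottle B is held squarely at (325,300), opening 34 mm. I'll carry it to the near-right cell.

>>> step_arm(
  commands=[
    [0,0,-0.06,0,0,0,1],
    [0,0,-0.12,0,0,0,1],
    [-0.03,-0.01,-0.161,0,0,0,1],
    [-0.09,-0.02,-0.161,0,0,0,1],
    [-0.16,-0.04,-0.161,0,0,0,1],
    [-0.23,-0.06,-0.161,0,0,0,1],
    [-0.29,-0.075,-0.161,0,0,0,1],
    [-0.33,-0.085,-0.161,0,0,0.0006,1],
    [-0.3435,-0.09,-0.161,0,0,0.0006,1],
    [-0.3435,-0.09,-0.161,0,0,0.0006,1],
  ],
)

```text
clock: 12.0
tcp_pos: [0.6119, -0.0327, 0.2102]
orientation: [0.0, 3.14, 0.002]
contact_force: [-0.2, -0.3, -1.2]
grip_width: 0.0343
```

Run:
```python
from look import *
f=look("w7",[("bottle_b_mid",.125),("crate",0)])
P=rect(.124,.124,.038)
im=f["img"][:,:,::-1].copy()
cv2.polylines(im,[proj(f,place(P,.639,.001,.0944)).round().astype(int)],True,(0,0,255),1)
c=place(np.array([[-.03,-.03,.038]]),.639,.001,.0944); print(c)
cv2.drawMarker(im,tuple(proj(f,c)[0].astype(int)),(0,0,255))
cv2.imwrite("pics/w7o.png",im)
```

```text
clock 12.05 tcp [ 0.6114 -0.0325  0.2101] rv [-0.00e+00  3.14e+00  2.00e-03] F [-0.1  0.2 -1.4] w 0.0347
bottle_b_mid tip [323.5 254.8] 0.75 [ 0.6122 -0.0332]
bottle_b_mid tip [ 61.8 189.3] 0.48 [ 0.5782 -0.1567]
bottle_b_mid mask [325.  271.1  92.7 147.2] 0.97 n 10601
crate tip [361.1 218.8] 0.85 [ 6.39e-01 -4.00e-04]
crate tip [417.2 273.7] 0.64 [0.693  0.0532]
crate mask [362.9 205.3 172.1 130. ] 0.81 n 13196
[[ 0.61196137 -0.03169422  0.038     ]]
```

View pics/w7o.png

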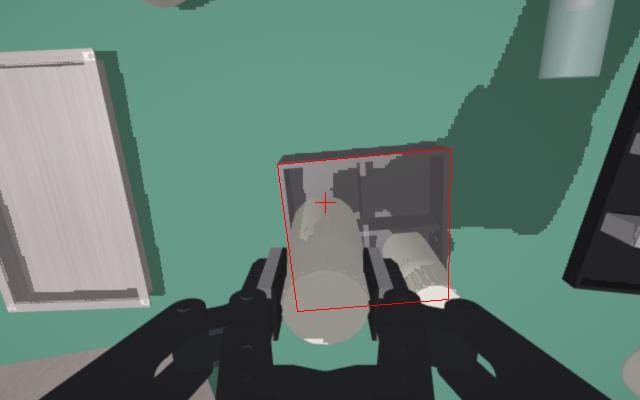

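The overlay matches the crate, and bottle A stands in its cell at (420,265). I'll lower B.

>>> step_arm(
  commands=[
    [0,0,0.04,0,0,0,1],
    [0,0,0.08,0,0,0,1],
    [0,0,0.115,0,0,0,1],
    [0,0,0.138,0,0,0,1],
    [0,0,0.148,0,0,0,1],
    [0,0,0.152,0,0,0,1],
    [0,0,0.152,0,0,0,1],
    [0,0,0.152,0,0,0,0.2],
    [0,0,0.152,0,0,0,-0.1],
    [0,0,0.152,0,0,0,-0.2],
  ],
)

```text
clock: 13.5
tcp_pos: [0.6118, -0.0321, 0.1344]
orientation: [-0.001, 3.14, 0.003]
contact_force: [-0.1, -0.1, -0.2]
grip_width: 0.0513
```

Run:
```python
from look import *
f=look("w8",[("bottle_b_mid",.048)])
print(go(.448,-.149,.20,np.pi/2))
```

```text
clock 13.55 tcp [ 0.6118 -0.0321  0.1343] rv [-1.00e-03  3.14e+00  3.00e-03] F [-0.5  0.  -0.5] w 0.0514
bottle_b_mid tip [321.1 255.9] 0.56 [ 0.6134 -0.0339]
bottle_b_mid mask [323.5 269.5  88.  142.6] 0.68 n 10253
[ 3.271e-01 -2.331e-01 -2.403e-01  3.000e-04  3.000e-04  1.000e-04]
```

Next, pot A.

>>> step_arm(
  commands=[
    [0,0,-0.06,0,0,0,-0.2],
    [0,0,-0.16,0,0,0,-0.2],
    [0.01,0,-0.24,0,0,0,-1],
    [0.08,-0.06,-0.24,0,0,0,-1],
    [0.16,-0.12,-0.24,0,0,0,-1],
    [0.24,-0.18,-0.24,0,0,0,-1],
    [0.3,-0.22,-0.24,0,0,0,-1],
    [0.327,-0.233,-0.24,0,0,0,-1],
    [0.327,-0.233,-0.24,0,0,0,-1],
    [0.327,-0.233,-0.24,0,0,0,-1],
  ],
)

```text
clock: 14.9
tcp_pos: [0.4495, -0.1479, 0.254]
orientation: [-0.004, 3.139, 0.003]
contact_force: [-0.2, 0.4, -0.6]
grip_width: 0.0853
```

Run:
```python
from look import *
f=look("w9",[("pot_a_mid",.03),("tray",0)])
capfit(f,"pot_a_mid",.06,.027)
P=place(np.array([[.045,0,.06],[-.045,0,.06]]),.6132,-.2552,.0431);print(P)
```

```text
clock 14.95 tcp [ 0.4495 -0.1479  0.2539] rv [-4.000e-03  3.139e+00  2.000e-03] F [0.3 0.6 0.1] w 0.0852
pot_a_mid tip [321.3 181.1] 0.94 [ 0.4464 -0.1506]
tray tip [226.  316.7] 0.64 [ 0.6097 -0.257 ]
tray tip [322.9 180.7] 0.59 [ 0.4534 -0.1492]
tray mask [215.2 309.2 143.5 152. ] 0.8 n 11145
[[ 0.65815821 -0.2532611   0.06      ]
 [ 0.56824179 -0.2571389   0.06      ]]
```

View pics/w9.png

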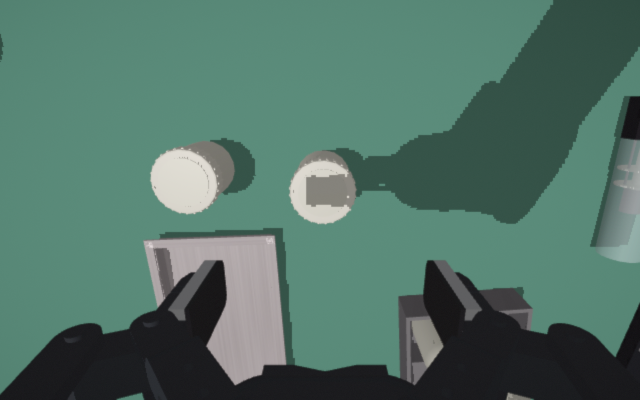

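The lid disc is centred at (322,190), agreeing with the network at about (0.4465,-0.150). Pot B's lid is at (184,181), far enough to clear the open finger. I'll descend and grip the lid.

>>> step_arm(
  commands=[
    [0.003,-0.002,0.07,0,0,0,-1],
    [0.006,-0.0035,0.15,0,0,0,-1],
    [0.006,-0.004,0.23,0,0,0,-1],
    [0.006,-0.004,0.29,0,0,0,-1],
    [0.006,-0.004,0.308,0,0,0,-1],
    [0.006,-0.004,0.308,0,0,0,-1],
    [0.006,-0.004,0.308,0,0,0,0],
    [0.006,-0.004,0.308,0,0,0,0.5],
    [0.006,-0.004,0.308,0,0,0,1],
    [0.006,-0.004,0.308,0,0,0,1],
  ],
  newtons=45,
)

```text
clock: 16.45
tcp_pos: [0.4465, -0.1504, 0.101]
orientation: [-0.002, 3.138, 0.002]
contact_force: [-1.2, -0.1, 7.1]
grip_width: 0.0527
```

Run:
```python
from look import *
f=look("w10",[("pot_a_mid",.03),("tray",0)])
o=readout.get_obs(); print(go(.657,-.255,.17-r.pinch_z,np.pi/2), o["tcp_pos"])
```

```text
clock 16.5 tcp [ 0.4465 -0.1504  0.1009] rv [-2.000e-03  3.138e+00  2.000e-03] F [-1.3  0.3  8.1] w 0.0529
pot_a_mid mask [325.9 281.6 140.4 163.1] 0.86 n 17415
tray mask [105.4 370.9 195.1  58.1] 0.86 n 3058
[-4.213e-01 -2.095e-01 -1.368e-01  2.000e-04  6.000e-04  2.000e-04] [ 0.44648983 -0.15044854  0.10094363]
```

>>> step_arm(
  commands=[
    [0,0,-0.05,0,0,0,1],
    [0,0,-0.11,0,0,0,1],
    [-0.03,-0.015,-0.137,0,0,0,1],
    [-0.1,-0.05,-0.137,0,0,0,1],
    [-0.18,-0.09,-0.137,0,0,0,1],
    [-0.26,-0.13,-0.137,0,0,0,1],
    [-0.34,-0.17,-0.137,0,0,0,1],
    [-0.39,-0.195,-0.137,0,0,0,1],
    [-0.42,-0.207,-0.137,0,0,0,1],
    [-0.421,-0.208,-0.137,0,0,0,1],
  ],
)

```text
clock: 17.95
tcp_pos: [0.6574, -0.2544, 0.1703]
orientation: [-0.002, 3.137, 0.002]
contact_force: [-0.5, -0.2, -1.2]
grip_width: 0.0527
```

Run:
```python
from look import *
f=look("w11",[("pot_a_mid",.1),("tray",0)])
P=rect(.212,.128,.018)
im=f["img"][:,:,::-1].copy()
cv2.polylines(im,[proj(f,place(P,.6132,-.2552,.0431)).round().astype(int)],True,(0,0,255),1)
cv2.imwrite("pics/w11o.png",im)
```

```text
clock 18.0 tcp [ 0.6566 -0.2542  0.1702] rv [-2.000e-03  3.138e+00  2.000e-03] F [ 0.4  0.2 -1.8] w 0.0526
pot_a_mid mask [324.1 281.9 137.9 161.9] 0.57 n 17462
tray tip [321.5 140.6] 0.64 [ 0.612  -0.2566]
tray mask [609.5 193.8  61.  195.4] 0.7 n 9452
tray mask [317.2 130.9 224.5 261.8] 0.68 n 46538
```

View pics/w11o.png

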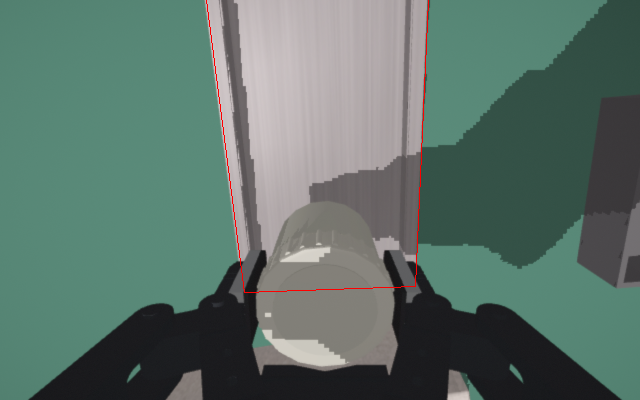

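The tray overlay fits and the pot is over the far half, centred between the walls. I'll lower and release.

>>> step_arm(
  commands=[
    [0,0,0.035,0,0,0,1],
    [0,0,0.07,0,0,0,1],
    [0,0,0.1,0,0,0,1],
    [0,0,0.12,0,0,0,1],
    [0,0,0.129,0,0,0,1],
    [0,0,0.132,0,0,0,1],
    [0,0,0.132,0,0,0,1],
    [0,0,0.132,0,0,0,0],
    [0,0,0.132,0,0,0,-0.5],
    [0,0,0.132,0,0,0,-0.8],
  ],
)

```text
clock: 19.45
tcp_pos: [0.6566, -0.2539, 0.1047]
orientation: [-0.002, 3.138, 0.002]
contact_force: [0.8, -0.3, -0.1]
grip_width: 0.0768
```

Run:
```python
from look import *
f=look("w12",[("pot_a_mid",.033)])
print(go(.441,-.261,.20,np.pi/2))
```

```text
clock 19.5 tcp [ 0.6566 -0.2538  0.1046] rv [-2.000e-03  3.138e+00  3.000e-03] F [ 0.3  0.4 -0.2] w 0.077
pot_a_mid mask [324.9 280.  142.5 162.7] 0.97 n 17218
[ 4.298e-01 -1.330e-02 -3.005e-01  3.000e-04  6.000e-04  2.000e-04]
```

>>> step_arm(
  commands=[
    [0,0,-0.03,0,0,0,-1],
    [0,0,-0.12,0,0,0,-1],
    [0,0,-0.22,0,0,0,-1],
    [0.06,0,-0.3,0,0,0,-1],
    [0.16,-0.005,-0.3,0,0,0,-1],
    [0.26,-0.01,-0.3,0,0,0,-1],
    [0.35,-0.012,-0.3,0,0,0,-1],
    [0.41,-0.013,-0.3,0,0,0,-1],
    [0.43,-0.013,-0.3,0,0,0,-1],
    [0.43,-0.013,-0.3,0,0,0,-1],
  ],
)

```text
clock: 20.85
tcp_pos: [0.4415, -0.261, 0.2545]
orientation: [-0.002, 3.136, 0.002]
contact_force: [0.4, 0.7, -0.4]
grip_width: 0.0854
```

Run:
```python
from look import *
f=look("w13",[("pot_b_mid",.03),("tray",0)])
im=f["img"][120:250,250:400]; g=cv2.inRange(im,(150,150,130),(255,255,255)); n,l,s,c=cv2.connectedComponentsWithStats(g)
for i in np.argsort(-s[1:,4])[:2]+1: print("lid blob",s[i]+[250,120,0,0,0],ray(f,(s[i][0]+s[i][2]/2+250,s[i][1]+s[i][3]/2+120),.06)[:2])
```

```text
clock 20.9 tcp [ 0.4422 -0.2608  0.2543] rv [-3.000e-03  3.136e+00  2.000e-03] F [-0.5 -0.6 -0.2] w 0.085
pot_b_mid tip [323.2 180.9] 0.86 [ 0.4389 -0.262 ]
pot_b_mid mask [325.1 183.3  64.6  71.5] 0.57 n 3763
tray tip [328.7 319.9] 0.56 [ 0.607  -0.2557]
tray mask [325.1 303.2 132.4 128.6] 0.67 n 13943
lid blob [ 291  157   60   66 1813] [ 0.43890288 -0.26369951]
lid blob [260 243 130   7 590] [ 0.48875085 -0.26034732]
```

>>> step_arm(
  commands=[
    [0.003,-0.001,0.07,0,0.0008,0,-1],
    [0.006,-0.0015,0.15,0,0.0008,0,-1],
    [0.006,-0.0015,0.23,0,0.0008,0,-1],
    [0.006,-0.0015,0.29,0,0.0008,0,-1],
    [0.006,-0.0015,0.308,0,0.0008,0,-1],
    [0.006,-0.0015,0.308,0,0.0008,0,-1],
    [0.006,-0.0015,0.308,0,0.0008,0,0],
    [0.006,-0.0015,0.308,0,0.0008,0,0.5],
    [0.006,-0.0015,0.308,0,0.0008,0,1],
    [0.006,-0.0015,0.308,0,0.0008,0,1],
  ],
  newtons=45,
)

```text
clock: 22.35
tcp_pos: [0.4403, -0.2615, 0.1009]
orientation: [-0.004, 3.141, 0.001]
contact_force: [-1.6, 1.5, 6.4]
grip_width: 0.053
```

Run:
```python
from look import *
f=look("w14",[("pot_b_mid",.03),("tray",0)])
print(go(.567,-.257,.17-r.pinch_z,np.pi/2))
```

```text
clock 22.4 tcp [ 0.4403 -0.2615  0.101 ] rv [-4.000e-03  3.141e+00  1.000e-03] F [-1.4  0.2  6. ] w 0.0526
pot_b_mid mask [325.7 278.8 142.4 164.4] 0.6 n 17540
tray mask [327.6 360.  144.5  27.7] 0.64 n 1765
[-2.535e-01  8.500e-03 -1.378e-01  1.000e-04  2.000e-04  4.000e-04]
```

>>> step_arm(
  commands=[
    [0,0,-0.05,0,0,0,1],
    [0,0,-0.11,0,0,0,1],
    [-0.02,0,-0.138,0,0,0,1],
    [-0.06,0.002,-0.138,0,0,0,1],
    [-0.11,0.004,-0.138,0,0,0,1],
    [-0.16,0.006,-0.138,0,0,0,1],
    [-0.21,0.007,-0.138,0,0,0,1],
    [-0.24,0.008,-0.138,0,0,0,1],
    [-0.253,0.0085,-0.138,0,0,0,1],
    [-0.253,0.0085,-0.138,0,0,0,1],
  ],
)

```text
clock: 23.85
tcp_pos: [0.5664, -0.257, 0.1701]
orientation: [-0.004, 3.141, 0.001]
contact_force: [-0.4, -0.5, -1.4]
grip_width: 0.0528
```

Run:
```python
from look import *
f=look("w15",[("pot_b_mid",.1),("tray",0)])
P=rect(.212,.128,.018)
im=f["img"][:,:,::-1].copy()
cv2.polylines(im,[proj(f,place(P,.6132,-.2552,.0431)).round().astype(int)],True,(0,0,255),1)
cv2.imwrite("pics/w15o.png",im)
```

```text
clock 23.9 tcp [ 0.566  -0.2572  0.17  ] rv [-3.000e-03  3.141e+00  1.000e-03] F [-0.4 -0.5 -0.9] w 0.0524
pot_b_mid mask [322.2 279.5 139.  165.3] 0.9 n 17413
tray mask [319.3 244.  202.4 255. ] 0.82 n 21855
```

View pics/w15o.png

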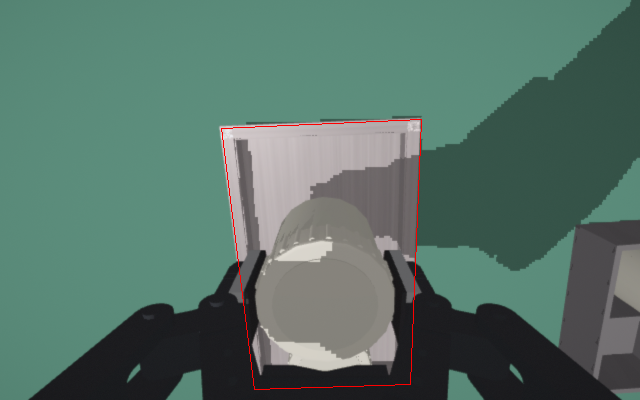

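The overlay fits the tray. The pot is over the near half, and pot A sits just behind at (330,350) with clearance.

>>> step_arm(
  commands=[
    [0,0,0.035,0,0,0,1],
    [0,0,0.07,0,0,0,1],
    [0,0,0.1,0,0,0,1],
    [0,0,0.12,0,0,0,1],
    [0,0,0.129,0,0,0,1],
    [0,0,0.132,0,0,0,1],
    [0,0,0.132,0,0,0,1],
    [0,0,0.132,0,0,0,0],
    [0,0,0.132,0,0,0,-0.5],
    [0,0,0.132,0,0,0,-0.8],
  ],
)

```text
clock: 25.35
tcp_pos: [0.5663, -0.2573, 0.1044]
orientation: [-0.003, 3.14, 0.001]
contact_force: [0.2, 0.0, -0.0]
grip_width: 0.0767
```

Run:
```python
from look import *
f=look("w16",[("pot_b_mid",.033)])
print(go(.566,-.257,.20,np.pi/2),go(.446,.1435,.20,np.pi/2+.026))
```

```text
clock 25.4 tcp [ 0.5663 -0.2573  0.1044] rv [-3.00e-03  3.14e+00  1.00e-03] F [-0.1 -0.   0.4] w 0.0767
pot_b_mid mask [324.6 278.4 140.9 164.7] 0.73 n 17567
[ 1.000e-04  7.000e-04 -2.993e-01  1.000e-04  1.000e-04  3.000e-04] [ 2.387e-01  8.021e-01 -2.989e-01  1.000e-04  1.000e-04 -3.900e-03]
```

>>> step_arm(
  commands=[
    [0,0,-0.03,0,0,0,-1],
    [0,0,-0.13,0,0,0,-1],
    [0,0,-0.24,0,0,0,-1],
    [0.03,0.08,-0.299,0,0,0,-1],
    [0.06,0.19,-0.299,0,0,0,-1],
    [0.09,0.31,-0.299,0,0,-0.001,-1],
    [0.13,0.43,-0.299,0,0,-0.002,-1],
    [0.17,0.55,-0.299,0,0,-0.003,-1],
    [0.2,0.66,-0.299,0,0,-0.004,-1],
    [0.23,0.76,-0.299,0,0,-0.004,-1],
  ],
)

```text
clock: 26.75
tcp_pos: [0.4498, 0.1244, 0.2552]
orientation: [-0.043, 3.139, 0.003]
contact_force: [0.7, -0.4, 0.5]
grip_width: 0.0856
```

Run:
```python
from look import *
f=look("w17",[("lamp_mid",.0185),("lamp_case",0)])
d=masks_of("lamp_mid",f)
if d:
    v,u=np.nonzero(d[0]["pixels"]); P=np.array([ray(f,p,.0185)[:2] for p in zip(u[::10],v[::10])])
    q=cv2.minAreaRect(P.astype(np.float32)*1000); print(q)
print(go(.446,.1435,.10,np.pi/2+.02))
```

```text
clock 26.8 tcp [0.4478 0.1312 0.2551] rv [-0.055  3.14   0.007] F [-1.4  5.6 -0.2] w 0.0854
lamp_mid tip [342.5 180. ] 0.87 [0.4483 0.1413]
lamp_mid mask [344.3 178.4  47.  171. ] 0.95 n 6649
lamp_case tip [425.8 317.3] 0.62 [0.6083 0.2429]
lamp_case mask [435.4 311.  113.1 146. ] 0.87 n 7436
((452.5941162109375, 141.48745727539062), (157.89515686035156, 38.14634323120117), 1.0623314380645752)
[8.900e-03 4.470e-02 2.012e-01 1.000e-04 3.000e-04 8.000e-04]
```

View pics/w17.png

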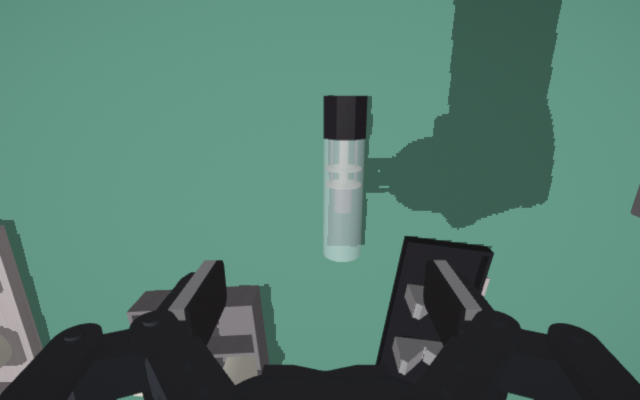

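The lamp lies at (343,180): centre about (0.449,0.142), yaw about +0.02, base end toward the robot. That agrees with the first estimate. I'll align, descend and close.

>>> step_arm(
  commands=[
    [0.003,0.0417,0.04,0,0,0.0008,-1],
    [0.003,0.0417,0.11,0,0,0.0008,-1],
    [0.003,0.0417,0.19,0,0,0.0008,-1],
    [0.003,0.0417,0.27,0,0,0.0008,-1],
    [0.003,0.0417,0.33,0,0,0.0008,-1],
    [0.003,0.0417,0.357,0,0,0.0008,-1],
    [0.003,0.0417,0.357,0,0,0.0008,-1],
    [0.003,0.0417,0.357,0,0,0.0008,0.2],
    [0.003,0.0417,0.357,0,0,0.0008,0.6],
    [0.003,0.0417,0.357,0,0,0.0008,1],
  ],
  newtons=35,
)

```text
clock: 28.3
tcp_pos: [0.4495, 0.1424, 0.0769]
orientation: [-0.032, 3.138, 0.002]
contact_force: [-2.4, -0.1, 10.2]
grip_width: 0.0358
```

Run:
```python
from look import *
f=look("w18",[("lamp_mid",.0185)])
print(go(.609,.242,.17-r.pinch_z,np.pi/2-.1035))
```

```text
clock 28.35 tcp [0.4495 0.1424 0.0769] rv [-3.200e-02  3.138e+00  2.000e-03] F [-3.2  0.1  6.4] w 0.0362
lamp_mid tip [327.4 278.5] 0.89 [0.4478 0.1435]
lamp_mid mask [323.7 231.9 108.4 277.1] 0.63 n 25438
[-3.234e-01  1.930e-01 -1.849e-01  2.000e-04  5.000e-04  1.970e-02]
```

>>> step_arm(
  commands=[
    [0,0,-0.05,0,0,0,1],
    [0,0,-0.11,0,0,0,1],
    [-0.02,0.01,-0.17,0,0,0.001,1],
    [-0.07,0.04,-0.185,0,0,0.004,1],
    [-0.13,0.075,-0.185,0,0,0.008,1],
    [-0.19,0.11,-0.185,0,0,0.012,1],
    [-0.25,0.15,-0.185,0,0,0.016,1],
    [-0.3,0.18,-0.185,0,0,0.019,1],
    [-0.323,0.193,-0.185,0,0,0.0197,1],
    [-0.323,0.193,-0.185,0,0,0.0197,1],
  ],
)

```text
clock: 29.7
tcp_pos: [0.6087, 0.242, 0.1698]
orientation: [0.162, 3.135, 0.002]
contact_force: [-0.5, -0.5, -0.1]
grip_width: 0.036
```

Run:
```python
from look import *
f=look("w19",[("lamp_mid",.1116),("lamp_case",0)])
im=f["img"][:,:,::-1].copy()
for q,c in(((.6104,.2419,-.1035),(0,0,255)),):
    cv2.polylines(im,[proj(f,place(rect(.19,.088,.016),*q)).round().astype(int)],True,c,1)
    for sx in(-.042,-.026,.026,.042):
        cv2.polylines(im,[proj(f,place(np.array([[sx,-.025,.043],[sx,.025,.043]]),*q)).round().astype(int)],False,(0,255,255),1)
cv2.imwrite("pics/w19o.png",im)
t=grab_frame("top"); im=t["img"][:,:,::-1].copy(); cv2.imwrite("pics/top19.png",cv2.resize(im[130:300,150:500],None,fx=2.28,fy=2.28,interpolation=cv2.INTER_CUBIC))
```

```text
clock 29.75 tcp [0.6081 0.2414 0.1698] rv [1.620e-01 3.136e+00 1.000e-03] F [ 0.6  0.2 -1.2] w 0.0359
lamp_mid tip [325.  274.6] 0.65 [0.605  0.2424]
lamp_mid mask [324.6 233.9 107.5 278.6] 0.9 n 25416
lamp_case mask [328.1 196.4 145.7 262.8] 0.73 n 9373
```

View pics/w19o.png

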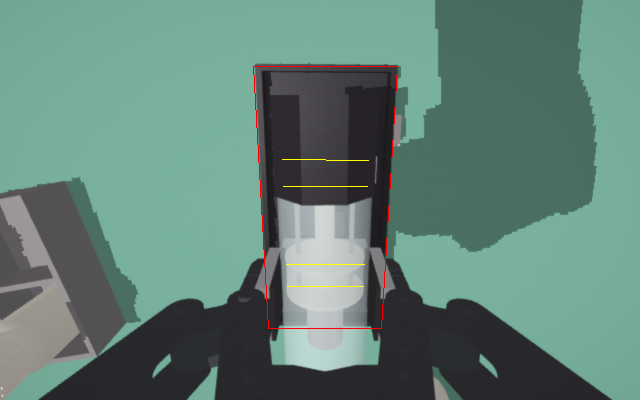

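The case overlay fits and the lamp is centred across it. I'll shift about 3 mm along its length, then lower into the saddles and check before releasing.

>>> step_arm(
  commands=[
    [-0.007,0,0.03,0,0,0,1],
    [-0.007,0,0.06,0,0,0,1],
    [-0.007,0,0.085,0,0,0,1],
    [-0.007,0,0.105,0,0,0,1],
    [-0.007,0,0.12,0,0,0,1],
    [-0.007,0,0.129,0,0,0,1],
    [-0.007,0,0.134,0,0,0,1],
    [-0.007,0,0.134,0,0,0,1],
    [-0.007,0,0.134,0,0,0,1],
    [-0.007,0,0.134,0,0,0,1],
  ],
)

```text
clock: 31.25
tcp_pos: [0.6121, 0.2414, 0.1035]
orientation: [0.163, 3.134, 0.003]
contact_force: [-0.2, 0.1, -1.4]
grip_width: 0.0356
```

Run:
```python
from look import *
f=look("w20",[("lamp_mid",.044)])
s=grab_frame("scene"); a=s["img"][90:330,200:500,::-1]
cv2.imwrite("pics/s20.png",cv2.resize(a,None,fx=2.5,fy=2.5,interpolation=cv2.INTER_CUBIC))
```

```text
clock 31.3 tcp [0.6121 0.2413 0.1034] rv [1.630e-01 3.134e+00 3.000e-03] F [ 0.4  0.5 -1.2] w 0.0358
lamp_mid tip [323.1 276.1] 0.73 [0.6098 0.2408]
lamp_mid mask [325.2 233.2 109.1 280.2] 0.87 n 25768
```

View pics/s20.png

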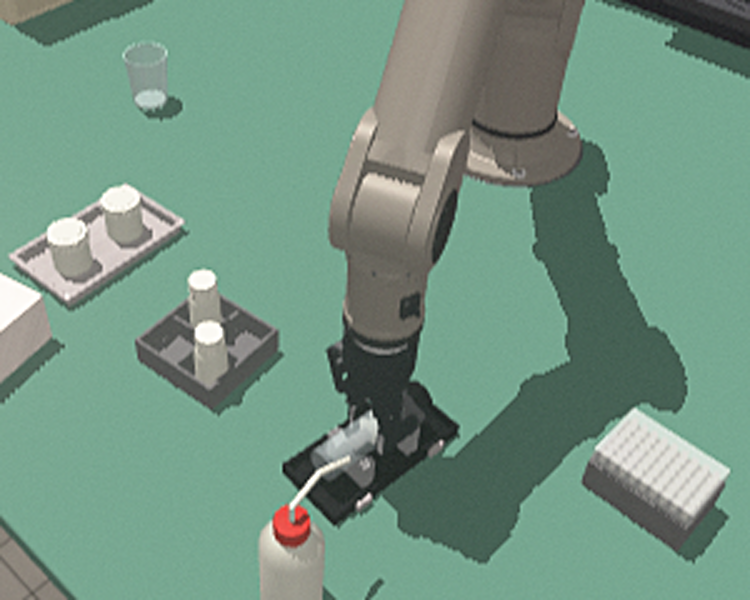

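Bottles stand in separate cells and pots in the tray. The lamp is at its height in the case, but the force shows its weight is still carried. I'll lower 2 mm more and then open.

>>> step_arm(
  commands=[
    [0,0,0.002,0,0,0,1],
    [0,0,0.004,0,0,0,1],
    [0,0,0.004,0,0,0,1],
    [0,0,0.004,0,0,0,0.5],
    [0,0,0.004,0,0,0,0.2],
    [0,0,0.004,0,0,0,-0.1],
    [0,0,0.004,0,0,0,-0.5],
    [0,0,0.004,0,0,0,-1],
    [0,0,0.004,0,0,0,-1],
    [0,0,0.004,0,0,0,-1],
  ],
)

```text
clock: 32.7
tcp_pos: [0.6121, 0.2413, 0.1013]
orientation: [0.163, 3.134, 0.002]
contact_force: [-0.4, 0.3, -0.1]
grip_width: 0.0852
```

Run:
```python
from look import *
f=look("w21",[("lamp_mid",.044)])
```

```text
clock 32.75 tcp [0.6121 0.2413 0.1013] rv [1.630e-01 3.134e+00 2.000e-03] F [ 0.3  0.6 -0.3] w 0.0855
lamp_mid tip [327.6 278.7] 0.84 [0.6099 0.2427]
lamp_mid mask [330.  231.8 112.8 280.3] 0.76 n 25935
```

Released. I'll retreat straight up and back toward the robot, then look.

>>> step_arm(
  commands=[
    [0,0,-0.05,0,0,0,-1],
    [0,0,-0.13,0,0,0,-1],
    [0,0,-0.22,0,0,0,-1],
    [0.02,0,-0.3,0,0,0,-1],
    [0.08,0,-0.36,0,0,0,-1],
    [0.15,0,-0.38,0,0,0,-1],
    [0.2,0,-0.38,0,0,0,-1],
    [0.24,0,-0.38,0,0,0,-1],
    [0.24,0,-0.38,0,0,0,-1],
    [0.24,0,-0.38,0,0,0,-1],
  ],
)

```text
clock: 34.1
tcp_pos: [0.4928, 0.2534, 0.2912]
orientation: [0.163, 3.134, 0.003]
contact_force: [-0.0, 0.6, 0.3]
grip_width: 0.0854
```

Run:
```python
from look import *
f=look("w22",[("lamp_mid",.044),("lamp_case",0)])
s=grab_frame("scene")
C=np.array([.6104,.2419]);print("case px",proj(f,[*C,.044]),proj(s,[*C,.044]),"lamp scene",[(d["point"],d["p"]) for d in tip_of("lamp_mid",s)])
for n in("bottle_a_mid","pot_a_mid"):
  for d in tip_of(n,s): print(n,d["p"],d["point"],ray(s,d["point"],.048 if "b" in n[:1] else .033)[:2].round(4))
a=cv2.resize(f["img"][150:400,150:550,::-1],(640,400)); b=cv2.resize(s["img"][150:310,210:370,::-1],(400,400))
b=cv2.resize(b,(400,400)); im=np.hstack([a,b]); cv2.imwrite("pics/fin.png",cv2.resize(im,(800,308)))
```

```text
clock 34.15 tcp [0.493  0.2532 0.2911] rv [1.640e-01 3.134e+00 3.000e-03] F [-0.1 -0.5 -0.7] w 0.0856
lamp_mid tip [325.5 285.3] 0.62 [0.6088 0.2426]
lamp_mid mask [325.9 285.1  38.5 140.4] 0.7 n 4808
lamp_case mask [327.2 265.4  85.4 151.1] 0.66 n 7659
case px [[324.97972294 286.68541484]] [[349.52020869 261.28210616]] lamp scene [([348.5, 264.6], 0.9)]
bottle_a_mid 0.51 [285.6, 233.6] [0.6678 0.0435]
pot_a_mid 0.65 [258.1, 129.6] [ 0.3608 -0.4603]
pot_a_mid 0.6 [226.6, 189.0] [ 0.6646 -0.2563]
```

View pics/fin.png

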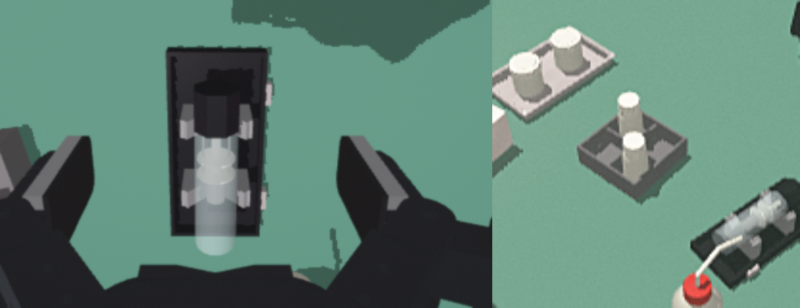

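The lamp lies in both saddles, about 2 mm from the case centre. Bottles and pots are upright in place, so I'm handing in.

Run:
```python
from bench import r
print(r.hand_in())
```

```text
the job is handed in; nothing more can be done
None
```

The bench is cleared and the job was handed in at about 34 s on the clock. `hand_in()` gave no verdict.

- **Bottles:** both stand upright in the crate, bottle A in the far-left cell and bottle B in the near-right one.
- **Pots:** both stand upright on the tray floor, about 45 mm either side of its centre.
- **Lamp:** it lies in both saddles. The last wrist picture put its middle about 2 mm from the case centre along its length and 1 mm across.
- **Release and bystanders:** everything was let go, and the wrist force read about zero after retreating. I planned no move near the beaker or the tip box. I checked both only by eye, in a scene picture before the last two moves, where they looked unmoved.

**Disagreements between checks:**
- The scene and wrist cameras differed by about 5 mm on bottle A's y. Both values put it inside its cell.
- The last scene check reported one pot and one bottle. It also listed a second "pot" at the beaker's spot, which I took as a false hit. Pot B and bottle B in the final state were confirmed only in the picture and by their release readings.

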